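# Hang the drying dish on the balancer arm and start the fan

### The arm

A 6-joint arm with a two-finger parallel gripper is mounted at the origin on the work surface. World frame = base frame: x ahead of the robot, y to its left, z up, the work surface at z = 0. Lengths are in m, angles in rad, forces in N, time in s.
With the tool pointing down it reaches from about 0.25 to 0.725 m from the base axis. Payload 4 kg.
Tool frame: the origin (TCP) lies where the fingers leave the gripper's body, on its centre line; the fingertips stand 73 mm ahead of it and the grasp point (between the pads) lies 54 mm ahead of it (bot.tips_ahead is the z of the fingertips in the tool frame, in m); z points along the fingers, y is the direction in which the jaws open and shut (so a half turn about z gives the same grasp; the last joint's range is limited). The gripper opens to 85 mm and grips with 20 to 120 N. Pads are 22 mm wide; open, the fingers measure 114 mm over their backs; the gripper's body (76 mm by 85 mm) begins 54 mm behind the grasp point. The pads swing forward as they close: fully open they stand 13 mm farther back than shut.
Start: joints at [1.1, 0.241, 0.005, 1.335, 0, 1.571], TCP at [0.227, 0.446, 0.304] pointing down, gripper open.
Joint ranges: [-2.72, 2.72], [-1.05, 1.87], [-1.09, 1.28], [-1.99, 2.15], [-1.42, 1.44], [-3.14, 3.14]. Speed limits (rad/s): [2.79, 2.79, 3.14, 3.14, 3.14, 3.14].

### API

Orientations are given as a unit quaternion [x, y, z, w].
In Python, from workcell import readout, camera, get_calibration, order, bot gives the robot as it stands.
- The arm moves only by the tool send_rows, never from a script. Its argument "moves" is a list of rows, each a list of 3 entries, a list of its own where there are three numbers: the shift along the tool's x, y, z in mm, then the turn, a rotation vector about the tool's x, y, z in rad, then the finger opening in mm, from 0 to 85.4. In form: [[[dx, dy, dz], [ax, ay, az], grip], ...]. A call has 1 to 12 rows; each row is the pose to reach, as a shift and turn from the pose measured when the call began, along the tool's axes at that moment; what a row does not reach only later rows make up. A row lasts 1/12 s, in which the tool goes at most 41.7 mm and 7.16 degrees, less where a joint would pass 70% of its speed; a pose out of reach is approached as far as the arm can. A call with a gripper value outside its range is refused whole. The fingers move at their own pace and stop on an object; the grip force is fixed at half the most. Time passes only in rows, so rows that repeat a pose let the fingers close. It gives the time, the measured TCP pose, the force and the opening at its end, in the units of the state.
- readout.get_obs(): the state, without advancing time (a new reading comes with each control period).
- camera(name): name is "side" or "top"; returns the picture (420x560x3 uint8, red, green, blue); there is no depth.
- get_calibration(name): a dict with "fx", "fy", "cx", "cy" (pixels), "k1" (the pictures are not rectified: a ray, as slopes to the right and down, at radius r is drawn at 1 + k1 r^2 times it, then the intrinsics apply), "R" (3x3) and "t" (3): a world point X has camera coordinates R X + t. Camera axes: x right, y down, z forward; pixel columns grow to the right and rows downward; lengths in m; the calibration is good to about 2 mm. A picture is of the moment at which its call begins. get_calibration takes no time and is no camera call.
- order.job_done(): hands the job in, once; it reports no verdict.
The state is a dict: "clock": time; "joint_pos": joint angles; "joint_vel": joint speeds; "tau": joint torques, N m; "eef_pos": TCP position; "tool_rot": TCP orientation; "ft_force": force on the tool from outside, world axes, zero at the start; "ft_torque": the same for the moment, N m; "grip_width": finger opening in m.
Only numpy, scipy, OpenCV 4.12 (cv2) and the standard library are available. Lean on these libraries where they do the work, as an engineer would, in place of code of your own. Each camera call takes 0.05 s, during which the arm holds its last target. There are 200 camera calls.

### The job

Pick up the hanging dish with the pink chestpiece in it and hang it by its ball in the fork of the spring-balanced swing arm. Ease it down with the sinking arm and let go only once the arm carries all the weight, so that the arm neither drops nor springs up nor is handled roughly; then switch the drying fan on by pushing its toggle fully down. Keep the chestpiece in the dish and leave the other things on the counter alone.

Things in the scene. Friction and masses are not known exactly. Their poses are not given: they have to be found in the camera images.
- basket: Hanging drying dish, stainless: round open dish 138 mm across, 24 mm high, floor 4 mm thick; central upright stem 8 mm thick, a 30 mm ball on it (centre 120 mm up), a 16 mm neck, and a black upright knob to grip, 24 mm across, 140 to 175 mm up. Origin: centre of the underside, z along the stem; yaw does not matter. With the chestpiece it weighs 0.29 to 0.58 kg, different every time.
- ball (a point): Centre of the 30 mm ball below the dish's knob, on the stem's axis, 120 mm above the dish's underside; the middle of the knob is 37 mm above it.
- chestpiece: Rose-pink stethoscope chestpiece, loose in the hanging dish beside the stem: 44 mm across, 27 mm high. Origin: centre of its underside.
- stand: Fixed stand of the balancer: round foot 130 mm across, 28 mm thick post, spring drum. Origin: centre of the foot's underside. The arm's level pivot axis is the stand's y axis, 195 mm above the origin; the arm points along the stand's -x.
- swing (a joint): Sinking of the arm in rad. 0: empty, at its upper stop, pointing 0.35 rad above level; 0.35: level; 0.85: lower stop. A preloaded spring (0.95 Nm/rad) lifts it: it stays at 0 up to about 2.3 N at the fork, sinks about 0.19 rad per further newton, and bounces if let go out of balance. With the dish on, it settles anywhere from 0.12 to 0.68. The dish's weight is not known beforehand.
- seat (a point): Ball centre when seated in the fork: 200 mm along the arm from the pivot, 19.5 mm above its line; moves on an arc as the arm sinks; 282 mm high when empty. Fork: two prongs of 8 mm bar, 14 mm gap for the stem, open at the outer end, closed 45 mm inward, dipped at the seat. Prong tips, 22 mm farther out, stand up: with the arm empty the ball passes over them 22 mm above the seat (35 mm is safe).
- panel: Fixed low upstand 200 mm wide, 50 mm thick and 130 mm high with a steel panel carrying the fan's switch on its own -x side, which faces roughly to the robot's left (world +y). Origin: centre of its underside.
- toggle (a joint): Angle of the chunky black fan toggle in rad: 0 = off, leaning 0.5 rad up; 1.0 = on, fully down, 0.5 rad below level. Stiff: takes about 2 N at the tip and stays where it is left. Its pivot is level, along the panel's y, at (-32, 0, 90) mm in the panel's frame.
- toggle_tip (a point): Centre of the toggle's round end, a ball 22 mm across, 46 mm from the pivot, off the panel's -x side; 112 mm above the counter when off, 68 mm when fully on. Push it down from above.
- kidney: Two stainless kidney dishes stacked together, about 200 x 90 mm, 54 mm high. Leave alone. Origin: middle of the underside.
- bell: Small chrome pediatric bell, 34 mm across and 34 mm high, standing on the counter. Leave alone. Origin: centre of its underside.
- bottle: White bottle 56 mm across, 130 mm high, on the counter. Leave alone. Origin: centre of its underside.
Things that resemble listed ones, but are neither listed nor needed, are in the scene too. Leave any brown or orange look-alike of the basket alone.

How it is judged:
By the outcome, as a careful person would: the job done as asked, in the order asked, and still so for the second after the job is handed in, with the robot touching nothing.
It also fails if it takes over 72 s, if anything falls off the work surface, if the arm or the gripper's body presses on something with over 40 N, if the wrist force passes 120 N, or if a joint passes its speed limit or range.

## Working session

There is one attempt and no reset: what is moved stays moved. The work goes in short steps, Python scripts to look and compute and a tool call to move; the robot and the scene stay as the last step left them, time stands still between calls to the robot, and variables do not carry over. Pictures are saved under pics/ and viewed, about 8 in all and at most 12, crops included, and the job is handed in when it is done.

Besides the shell and the picture viewer there is one more tool, called after "Request:" by a JSON object that holds its "api" and its "payload". send_rows: Moves the arm, as the interface text tells. Its arguments: {"type":"object","properties":{"moves":{"type":"array","items":{"type":"array"}}},"required":["moves"]}

```bash
mkdir -p pics; python3 - <<'E'
from workcell import readout, camera, get_calibration, order, bot
import cv2,numpy as np
for n in("side","top"):
    im=camera(n); cv2.imwrite(f"pics/{n}0.png",im[:,:,::-1])
    c=get_calibration(n); print(n,c, -np.array(c['R']).T@np.array(c['t']))
print(readout.get_obs())
E
```

```text
side {'fx': 423.5379684487221, 'fy': 423.5379684487221, 'cx': 285.65729612333035, 'cy': 212.34944594247918, 'k1': -0.09197010313479433, 'R': array([[-0.98829639, -0.15090122,  0.02233999],
       [-0.10498074,  0.5665518 , -0.81731151],
       [ 0.11067654, -0.81009128, -0.57576282]]), 't': array([0.50465949, 0.20461227, 1.3145611 ])} [0.37474243 1.02514476 0.91283328]
top {'fx': 480.48481510356356, 'fy': 480.48481510356356, 'cx': 271.1411448422946, 'cy': 205.3230133549218, 'k1': 0.034873442991340466, 'R': array([[-0.01946566, -0.99979598, -0.00539235],
       [-0.99206109,  0.01998471, -0.1241588 ],
       [ 0.12424123,  0.00293271, -0.99224771]]), 't': array([0.02989223, 0.53819635, 1.44653112])} [0.35478673 0.01488817 1.50230019]
{'clock': 0.1, 'joint_pos': array([1.10000393e+00, 2.41343492e-01, 3.87711125e-03, 1.33516079e+00,
       1.68778013e-05, 1.57078451e+00]), 'joint_vel': array([ 3.80279531e-04, -2.04279212e-03,  4.35992108e-03, -5.46846542e-05,
       -1.74373483e-04, -9.74991912e-04]), 'tau': array([ 5.18736888e-04, -3.73138726e+01,  2.53009719e+01,  1.08864272e-02,
        4.82032112e-05, -7.24889929e-06]), 'eef_pos': array([0.22660772, 0.44524262, 0.30310583]), 'tool_rot': array([ 2.33222439e-01,  9.72422982e-01, -8.88208397e-04, -2.21714043e-04]), 'ft_force': array([0.22956233, 0.14775918, 0.92368135]), 'ft_torque': array([ 0.00149373, -0.01991741,  0.03579597]), 'grip_width': 0.08506995651311787}
```

View pics/side0.png

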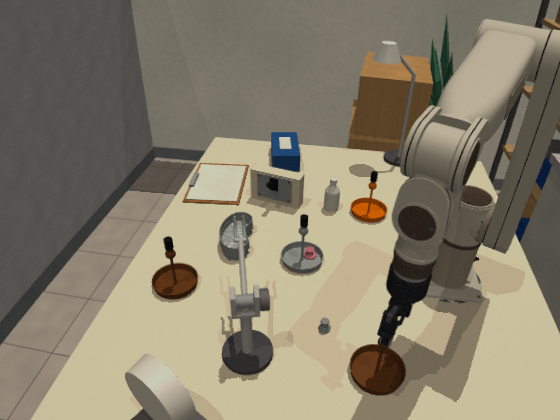

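View pics/top0.png

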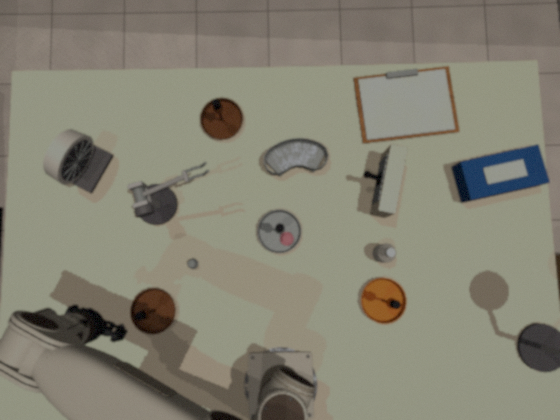

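The side view shows the stainless dish with the pink piece at (302,257), with its knob at (304,221). The top view shows the dish at (279,231). There are four candidates for the dish:
- Brown: top view (221,119) and (153,311).
- Orange: top view (383,300).
- Steel: top view (279,231). This one fits, because it is stainless and holds the pink chestpiece.

The swing arm runs from top (140,195) to (205,172), and the toggle is at top (372,176). I'll confirm with an enlarged crop.

```bash
python3 - <<'E'
import cv2,numpy as np
s=cv2.imread("pics/side0.png");t=cv2.imread("pics/top0.png")
def crop(im,x,y,w,h,f): return cv2.resize(im[y:y+h,x:x+w],None,fx=f,fy=f,interpolation=cv2.INTER_CUBIC)
a=crop(s,200,160,133,100,3); a2=crop(s,200,210,133,100,3)
b=crop(t,120,150,133,100,3); c=crop(t,250,150,133,100,3)
m=np.vstack([np.hstack([a,a2]),np.hstack([b,c])]); cv2.imwrite("pics/c1.png",m); print(m.shape)
E
```

```text
(600, 798, 3)
```

View pics/c1.png

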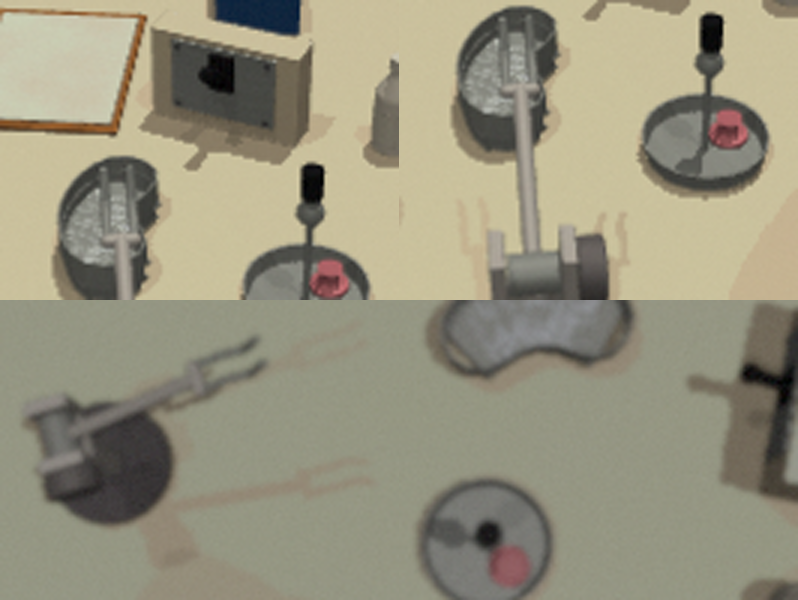

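The crop confirms it: the steel dish has the pink piece and a black knob. Next I'll triangulate.

```bash
cat > h.py <<'E'
import numpy as np,cv2
from workcell import readout, camera, get_calibration, order, bot
from scipy.spatial.transform import Rotation as Ro
C={n:get_calibration(n) for n in("side","top")}
def ray(n,u,v):
    c=C[n];d=np.array([(u-c['cx'])/c['fx'],(v-c['cy'])/c['fy']]);s=d.copy()
    for _ in range(20): s=d/(1+c['k1']*(s@s))
    R=np.array(c['R']);r=R.T@np.array([*s,1]);return -R.T@np.array(c['t']),r/np.linalg.norm(r)
def plane(n,p,z):
    o,r=ray(n,*p);return o+r*(z-o[2])/r[2]
def tri(ps,pt):
    o1,a=ray("side",*ps);o2,b=ray("top",*pt)
    k=np.linalg.lstsq(np.c_[a,-b],o2-o1,rcond=None)[0]
    p,q=o1+a*k[0],o2+b*k[1];return (p+q)/2,np.linalg.norm(p-q)*1e3
def proj(n,X):
    c=C[n];x=np.array(c['R'])@X+c['t'];s=x[:2]/x[2];s=s*(1+c['k1']*(s@s));return s*c['fx']+[c['cx'],c['cy']]
def comp(mask,seed,r=60):
    "stats of component nearest seed: centroid, bbox, area"
    n,l,st,ce=cv2.connectedComponentsWithStats(mask.astype(np.uint8))
    i=min((i for i in range(1,n) if st[i,4]>8),key=lambda i:np.hypot(*(ce[i]-seed)))
    return ce[i],st[i],(l==i)
def local(X):
    "world point minus TCP in tool axes, mm"
    o=readout.get_obs();return Ro.from_quat(o['tool_rot']).inv().apply(np.array(X)-o['eef_pos'])*1e3
E
python3 - <<'E'
from h import *
np.set_printoptions(precision=4,suppress=True)
s=cv2.imread("pics/side0.png");t=cv2.imread("pics/top0.png")
sv,tv=s.max(2).astype(int),t.max(2).astype(int)
ks=comp(sv<30,(304,221));kt=comp(tv<35,(279.5,228))
print("knob",ks[0],ks[1],kt[0],kt[1]); print(tri(ks[0],kt[0]))
print("ball",plane("side",(303.2,230.3),.12))
fs=comp(sv<75,(247,351));ft=comp(tv<80,(158,206))
for n,f in(("side",fs),("top",ft)):
    print("foot",f[0],f[1]); 
    c=np.array(cv2.findContours(f[2].astype(np.uint8),0,1)[0][0])
    h=cv2.convexHull(c); e=cv2.fitEllipse(h);print(e,plane(n,e[0],.01))
for z in(.0,):print("dish top ell",plane("top",(279,231),.02))
print("tips",tri((235,216.7),(206,164)),tri((244.3,215.7),(207.3,172.7)),tri((239.7,216.2),(206.6,168.3)))
print("cross",tri((240.7,239.3),(185.7,177.7)))
print(tri((200+218/3,160+74/3),(250+(748-399)/3,150+74/3)))
E
```

```text
knob [303.8442 220.4286] [301 215   7  13  77] [279.2593 227.5556] [277 225   6   6  27]
(array([ 0.4595, -0.0026,  0.1598]), np.float64(0.5032812940484834))
ball [ 0.4597 -0.0055  0.12  ]
foot [246.8452 353.8794] [ 222  330   51   45 1492]
((247.1720733642578, 352.05230712890625), (44.62382888793945, 50.735923767089844), 81.95783996582031) [0.5515 0.3804 0.01  ]
foot [159.2532 206.8945] [135 187  42  37 948]
((157.16151428222656, 206.26730346679688), (32.887081146240234, 44.411502838134766), 62.50165939331055) [0.5458 0.3757 0.01  ]
dish top ell [ 0.46   -0.0034  0.02  ]
tips (array([0.6182, 0.1845, 0.2853]), np.float64(0.5131560680466924)) (array([0.5948, 0.1807, 0.2888]), np.float64(0.7388494005285772)) (array([0.6065, 0.1827, 0.2871]), np.float64(0.3759389045517473))
cross (array([0.5893, 0.2413, 0.2609]), np.float64(3.1801871171223626))
(array([ 0.6068, -0.2614,  0.115 ]), np.float64(12.64864427617795))
```

```bash
cat >> h.py <<'E'
np.set_printoptions(precision=4,suppress=True)
U=np.array([.606,.1827])-[.552,.379];U/=np.linalg.norm(U)
J=np.array([-U[1],U[0],0])
def goal(X,jaw=J):
    "tool-down goal: tcp X, jaw axis (world); prints local shift mm and rotvec for nearest"
    o=readout.get_obs();R=Ro.from_quat(o['tool_rot']);out=[]
    for s in(1,-1):
        z=np.array([0,0,-1.]);y=s*np.array(jaw)/np.linalg.norm(jaw);G=Ro.from_matrix(np.c_[np.cross(y,z),y,z])
        out.append((R.inv()*G).as_rotvec())
    out.sort(key=np.linalg.norm)
    print("shift",local(X).round(1),"rot",out[0].round(4),"alt",out[1].round(3),"q",o['joint_pos'],"clk",o['clock'])
E
python3 - <<'E'
from h import *
goal((.4597,-.004,.30)); print(U,J)
E
```

```text
shift [-411.5 -294.6    3.6] rot [-0.0017  0.0007  0.8316] alt [-0.001 -0.002 -2.31 ] q [1.1    0.2413 0.0039 1.3352 0.     1.5708] clk 0.1
[ 0.2652 -0.9642] [0.9642 0.2652 0.    ]
```

Request:
{"api": "send_rows", "payload": {"moves": [[[-30, -22, 0], [0, 0, 0.07], 85], [[-65, -47, 0], [0, 0, 0.14], 85], [[-98, -70, 0], [0, 0, 0.21], 85], [[-131, -94, 0], [0, 0, 0.28], 85], [[-164, -117, 0], [0, 0, 0.35], 85], [[-197, -141, 0], [0, 0, 0.42], 85], [[-230, -165, 0], [0, 0, 0.49], 85], [[-263, -188, 1], [0, 0, 0.56], 85], [[-296, -212, 2], [0, 0, 0.63], 85], [[-329, -236, 3], [0, 0, 0.7], 85], [[-362, -259, 3], [0, 0, 0.77], 85], [[-390, -279, 4], [0, 0, 0.83], 85]]}}

```text
clock: 1.1
eef_pos: [0.4482, 0.0172, 0.2995]
tool_rot: [0.607, 0.794, -0.001, 0.0]
ft_force: [0.8, 0.8, 0.3]
grip_width: 0.0851
```

```bash
python3 - <<'E'
from h import *
goal((.4597,-.004,.30)); 
E
```

```text
shift [-23.4   5.6  -0.5] rot [-0.0013  0.0017 -0.0031] alt [0.003 0.002 3.138] q [ 0.0393  0.1416 -0.13    1.3001 -0.0019  1.3447] clk 1.1
```

Request:
{"api": "send_rows", "payload": {"moves": [[[-12, 3, 0], [0, 0, 0], 85], [[-23, 6, 0], [0, 0, 0], 85], [[-23, 6, 10], [0, 0, 0], 85], [[-23, 6, 25], [0, 0, 0], 85], [[-23, 6, 40], [0, 0, 0], 85], [[-23, 6, 55], [0, 0, 0], 85], [[-23, 6, 70], [0, 0, 0], 85], [[-23, 6, 80], [0, 0, 0], 85], [[-23, 6, 84], [0, 0, 0], 85], [[-23, 6, 84], [0, 0, 0], 85]]}}

```text
clock: 1.93
eef_pos: [0.459, -0.0031, 0.2144]
tool_rot: [0.607, 0.795, -0.002, -0.001]
ft_force: [0.5, 0.1, 0.0]
grip_width: 0.0852
```

```bash
python3 - <<'E'
from h import *
goal((.4597,-.004,.215)); 
s=camera("side")[:,:,::-1];t=camera("top")[:,:,::-1];cv2.imwrite("pics/s1.png",s)
f=lambda im,x,y:cv2.resize(im[y:y+100,x:x+130],None,fx=3,fy=3,interpolation=cv2.INTER_CUBIC)
cv2.imwrite("pics/c2.png",np.hstack([f(s,240,180),f(t,215,170)]))
E
```

```text
shift [-1.1  0.4 -0.6] rot [-0.0041  0.0007 -0.0019] alt [0.001 0.007 3.14 ] q [-0.0059  0.225  -0.2586  1.091  -0.0018  1.2984] clk 1.9333
```

View pics/c2.png

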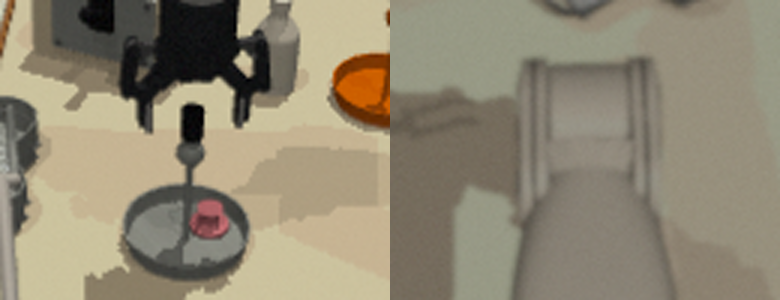

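The side crop shows the knob at (192,124), centred between the open fingers at x≈145 and x≈240. I'll close on it.

Request:
{"api": "send_rows", "payload": {"moves": [[[-1, 0, 0], [0, 0, 0], 60], [[-1, 0, 0], [0, 0, 0], 40], [[-1, 0, 0], [0, 0, 0], 28], [[-1, 0, 0], [0, 0, 0], 20], [[-1, 0, 0], [0, 0, 0], 10], [[-1, 0, 0], [0, 0, 0], 5], [[-1, 0, 0], [0, 0, 0], 5], [[-1, 0, 0], [0, 0, 0], 5], [[-1, 0, 0], [0, 0, 0], 5]]}}

```text
clock: 2.78
eef_pos: [0.46, -0.0044, 0.2162]
tool_rot: [0.607, 0.795, -0.001, 0.0]
ft_force: [-3.1, -0.7, 6.4]
grip_width: 0.0226
```

Request:
{"api": "send_rows", "payload": {"moves": [[[0, 0, -2], [0, 0, 0], 5], [[0, 0, -6], [0, 0, 0], 5], [[0, 0, -14], [0, 0, 0], 5], [[0, 0, -24], [0, 0, 0], 5], [[0, 0, -36], [0, 0, 0], 5], [[0, 0, -48], [0, 0, 0], 5], [[0, 0, -60], [0, 0, 0], 5], [[0, 0, -72], [0, 0, 0], 5], [[0, 0, -84], [0, 0, 0], 5], [[0, 0, -94], [0, 0, 0], 5], [[0, 0, -100], [0, 0, 0], 5], [[0, 0, -100], [0, 0, 0], 5]]}}

```text
clock: 3.78
eef_pos: [0.4609, -0.0041, 0.3177]
tool_rot: [0.607, 0.795, -0.0, 0.001]
ft_force: [0.1, -0.6, -4.6]
grip_width: 0.0224
```

```bash
python3 - <<'E'
from h import *
p=np.array([.603,.203])+.10*U
goal((*p,.33+.041+.054));print(readout.get_obs()['ft_force'],p)
E
```

```text
shift [  62.2  192.  -107.2] rot [ 0.0014  0.0025 -0.0024] alt [ 0.004 -0.002  3.139] q [-0.0079  0.1559 -0.0653  1.3476 -0.0021  1.2968] clk 3.7833
[ 0.0687 -0.6148 -4.5638] [0.6295 0.1066]
```

Request:
{"api": "send_rows", "payload": {"moves": [[[0, 1, -3], [0, 0, 0], 5], [[1, 3, -9], [0, 0, 0], 5], [[3, 8, -17], [0, 0, 0], 5], [[6, 16, -26], [0, 0, 0], 5], [[10, 28, -36], [0, 0, 0], 5], [[15, 42, -46], [0, 0, 0], 5], [[20, 58, -56], [0, 0, 0], 5], [[25, 74, -66], [0, 0, 0], 5], [[30, 90, -75], [0, 0, 0], 5], [[35, 106, -83], [0, 0, 0], 5], [[40, 122, -90], [0, 0, 0], 5], [[45, 137, -95], [0, 0, 0], 5]]}}

```text
clock: 4.78
eef_pos: [0.5819, 0.0762, 0.4129]
tool_rot: [0.607, 0.795, -0.0, 0.001]
ft_force: [0.7, -0.0, -4.8]
grip_width: 0.0226
```

Request:
{"api": "send_rows", "payload": {"moves": [[[4, 12, -2], [0, 0, 0], 5], [[7, 22, -4], [0, 0, 0], 5], [[10, 31, -5], [0, 0, 0], 5], [[13, 39, -6], [0, 0, 0], 5], [[15, 45, -6], [0, 0, 0], 5], [[17, 50, -6], [0, 0, 0], 5], [[17, 53, -6], [0, 0, 0], 5], [[17, 54, -6], [0, 0, 0], 5], [[17, 54, -6], [0, 0, 0], 5], [[17, 54, -6], [0, 0, 0], 5]]}}

```text
clock: 5.62
eef_pos: [0.6294, 0.1066, 0.4189]
tool_rot: [0.607, 0.795, -0.0, 0.001]
ft_force: [-0.4, 0.1, -4.1]
grip_width: 0.0222
```

```bash
python3 - <<'E'
from h import *
p=np.array([.603,.203])+.10*U
goal((*p,.418));o=readout.get_obs();print(o['ft_force'],o['eef_pos'])
s=camera("side")[:,:,::-1];t=camera("top")[:,:,::-1];cv2.imwrite("pics/s2.png",s);cv2.imwrite("pics/t2.png",t)
f=lambda im,x,y:cv2.resize(im[y:y+145,x:x+100],None,fx=4,fy=4,interpolation=cv2.INTER_CUBIC)
cv2.imwrite("pics/c3.png",np.hstack([f(s,205,130),f(t,150,120)]))
B=np.array([*o['eef_pos'][:2],o['eef_pos'][2]-.0962]);print("ball exp",proj("side",B))
E
```

```text
shift [-0.1  0.1  0.9] rot [ 0.0008  0.0024 -0.0025] alt [ 0.004 -0.001  3.139] q [ 0.1687  0.5477  0.7575  1.7796 -0.0023  1.4735] clk 5.6167
[-0.4021  0.1139 -4.0572] [0.6294 0.1066 0.4189]
ball exp [237.6434 187.7139]
```

View pics/c3.png

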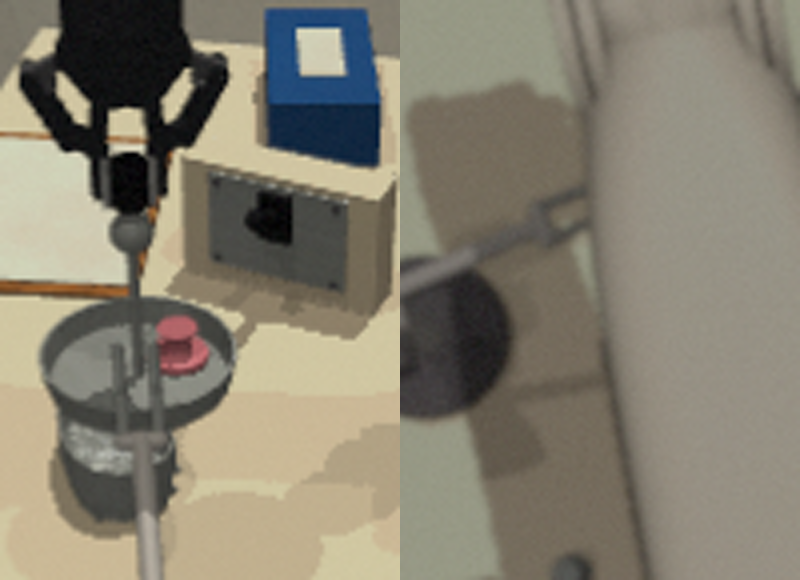

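The ball is at side (237.8,188.3), against a prediction of (237.6,187.7). That agrees, so the grasp offset is right. The clearance at the fork is only ±3 mm, so I'll refine the fork's axis from prong profiles in both images.

```bash
python3 - <<'E'
from h import *
t=cv2.imread("pics/top0.png").mean(2);s=cv2.imread("pics/side0.png").mean(2);s2=cv2.imread("pics/s2.png").mean(2)
for c in(190,193,196,199,202,205): print("top col",c,"rows160:", t[160:186,c].astype(int))
for r in(218,222,226,230,234,238): print("s0 row",r,"cols228:",s[r,228:252].astype(int))
for r in(218,222,226,230,234,238): print("s2 row",r,"cols228:",s2[r,228:252].astype(int))
E
```

```text
top col 190 rows160: [142 143 144 142 142 142 138 131 116 105 108 119 125 122 124 127 124 112
 101  93  93  99 113 130 139 143]
top col 193 rows160: [144 143 141 141 143 139 129 115 106 111 126 138 142 143 136 123 108 101
  98 107 117 132 142 141 143 143]
top col 196 rows160: [142 144 142 142 140 129 115 103 106 122 138 141 142 137 123 110 104 113
 125 134 138 142 141 144 143 142]
top col 199 rows160: [142 142 142 140 130 118 102 106 116 136 141 142 139 128 112 104 109 123
 133 140 142 143 144 142 146 144]
top col 202 rows160: [141 139 132 115  97  80  93 116 132 139 142 138 127 105  96 100 116 134
 141 143 143 141 142 141 142 140]
top col 205 rows160: [140 129 117 106 111 123 134 142 141 137 123 103  86  85 102 118 132 138
 144 142 142 141 144 141 143 141]
s0 row 218 cols228: [ 61  60  61  61  72  85 102  93  72  67  68  68  68  64  89 100  85  70
  70  76  75  67  64  91]
s0 row 222 cols228: [ 79  65  61  76  93  89 102  98 108 129 134 134 132 115  92 103  95  78
  71  68  64  81  91  66]
s0 row 226 cols228: [121 133 132 133 144 107 101 102 112 166 153 159 148 148 107 112 111 109
 
[... 370 characters left out ...]
65 164 180]
s2 row 218 cols228: [124 125 123 125 110  87  90  79 123 135  90  72  76  94  89  87  74  73
  73  87  82  89  86  85]
s2 row 222 cols228: [134 135 133 134 133 100  93  84 100 123  95  74  66  95  86  91  80  76
  84  92  96 103 100  86]
s2 row 226 cols228: [138 136 135 131 129 104  91  80  72  93  98 130 135 137  95  83  77 104
 134 138 138 139 137 137]
s2 row 230 cols228: [ 87  86  88  91  88  80  87  88  81  85 121 133 135 135 108  93  90  87
 125 133 130 117 124 120]
s2 row 234 cols228: [65 65 64 65 64 61 80 90 83 67 63 66 63 62 59 82 92 83 68 64 62 63 65 65]
s2 row 238 cols228: [135 130 122 115 106  91  90  97 101  98 107 110 112 108 110 113 113 109
  88  89 143 156 156 174]
```

```bash
python3 - <<'E'
from h import *
S=np.array([(238.7,220),(238.75,222),(239.1,226),(239.2,230),(239.5,234)]);T=np.array([(190,173.9),(193,173.0),(196,171.7),(199,170.75),(202,169.5)])
def pl(n,P):
    rs=np.array([ray(n,*p)[1] for p in P]);w=np.linalg.svd(rs)[2][2];o=ray(n,*P[0])[0];return w,w@o
(a,da),(b,db)=pl("side",S),pl("top",T)
d=np.cross(a,b);d/=np.linalg.norm(d);d*=-np.sign(d[1])
print("dir",d,"unit h",d[:2]/np.hypot(*d[:2]),"elev",np.arcsin(d[2]))
for y in(.245,.22,.2,.18):
    x=np.linalg.solve(np.array([a,b,[0,1,0]]),[da,db,y]);print(x,"lat",x[:2]@J[:2])
print("plane-cast",[ (plane("top",T[i],z)[:2],plane("top",T[i],z)[:2]@J[:2]) for i,z in((0,.258),(2,.267),(4,.277))])
o=readout.get_obs();print(o['eef_pos'][:2]@J[:2])
E
```

```text
dir [ 0.2633 -0.9292  0.2594] unit h [ 0.2727 -0.9621] elev 0.2623680362043377
[0.5922 0.245  0.2603] lat 0.6359480139985022
[0.5993 0.22   0.2673] lat 0.6361480737663686
[0.6049 0.2    0.2729] lat 0.6363081215806619
[0.6106 0.18   0.2785] lat 0.636468169394955
plane-cast [(array([0.5982, 0.2304]), np.float64(0.6378641801082845)), (array([0.602 , 0.2132]), np.float64(0.6369343972669926)), (array([0.6054, 0.196 ]), np.float64(0.6357506921254017))]
0.6350177705870836
```

Request:
{"api": "send_rows", "payload": {"moves": [[[2, 0, 0], [0, 0, 0], 5], [[6, 0, 0], [0, 0, 0], 5], [[12, 0.5, 0], [0, 0, 0], 5], [[20, 1, 0], [0, 0, 0], 5], [[29, 1, 0], [0, 0, 0], 5], [[38, 1, 0], [0, 0, 0], 5], [[46, 1, 0], [0, 0, 0], 5], [[52, 1, 0], [0, 0, 0], 5], [[56, 1, 0], [0, 0, 0], 5], [[58, 1, 0], [0, 0, 0], 5], [[58, 1, 0], [0, 0, 0], 5], [[58, 1, 0], [0, 0, 0], 5]]}}

```text
clock: 6.72
eef_pos: [0.615, 0.1627, 0.419]
tool_rot: [0.607, 0.795, -0.0, 0.001]
ft_force: [-0.8, 0.3, -4.8]
grip_width: 0.0225
```

```bash
python3 - <<'E'
from h import *
o=readout.get_obs();e=o['eef_pos'];print(e,e[:2]@J[:2],e[:2]@U,o['ft_force'])
s=camera("side")[:,:,::-1];cv2.imwrite("pics/s3.png",s)
cv2.imwrite("pics/c4.png",cv2.resize(s[170:270,190:290],None,fx=6,fy=6,interpolation=cv2.INTER_CUBIC))
for h in(0,-.02,-.04,-.06): print("stem exp",proj("side",np.array([e[0],e[1],e[2]-.0962+h])))
g=s.mean(2)
for r in range(198,232,3): print(r,g[r,228:252].astype(int))
E
```

```text
[0.615  0.1627 0.419 ] 0.6361701764114941 0.00627138187723682 [-0.7752  0.311  -4.7561]
stem exp [237.7832 199.7771]
stem exp [238.1159 206.3345]
stem exp [238.4438 212.754 ]
stem exp [238.7667 219.0392]
198 [199 199 197 198 128  76  72  87  95  98  87  81  78  74  65 110 176 189
 189 187 183 137 125 125]
201 [ 78  93 102  92  77  74  80  81  84  87  83  81  75  74  69  96 175 189
 182 138 125 124 124 124]
204 [ 93  94  95  94  92  92  84  72  65  64  65  64  71  90 145 183 189 188
 188 188 188 188 147 135]
207 [190 188 189 189 190 190 189 190 163  95  65  85 174 189 187 189 189 189
 189 189 189 189 188 189]
210 [188 189 188 189 189 189 190 189 188 107  65  63 173 188 189 188 190 189
 189 189 188 189 189 190]
213 [188 189 188 181 179 160 113  74  67  68  69  66  68  72  71  71  72  72
  84 121 160 180 187 187]
216 [150  95  74  85  75  88  93  90  88  72  72  67  69  72  87  85  81  88
  98 110 106 109  89 110]
219 [74 72 73 74 63 79 90 80 73 68 72 69 68 69 82 88 76 73 76 78 78 78 79 79]
222 [ 71  70  73  75  74  81  92  85  73  71  71  70  71  75  81  92  82  97
 125 126 128 128 126 128]
225 [120 127 126 126 127 101  92  82  88 105  81  71  75 118  93  94  81  98
 123 127 127 128 127 129]
228 [124 126 124 124 125 104  86  79  89 128  89  67  63 124  98 119 129  88
  64  62  62  61  63  61]
231 [127 123 123 124 124 103  92  90  86 125  88  70  64 122 102 117 139 112
  87  98  99  88  85  83]
```

View pics/c4.png

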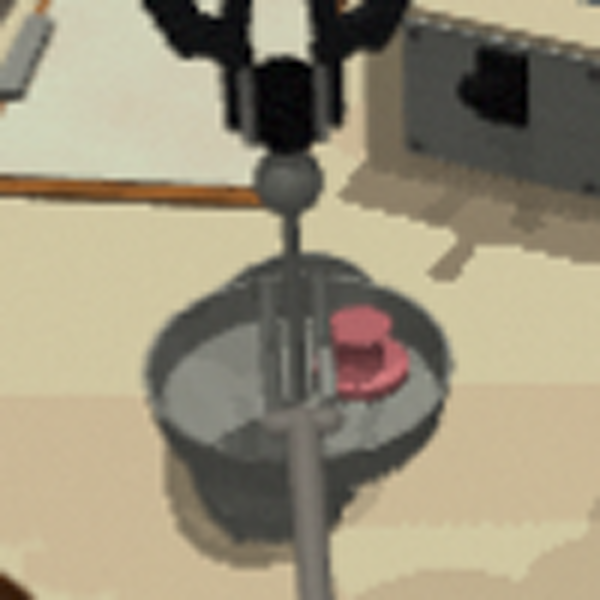

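The stem at row 228 is at column ~239.2, midway between the prongs at 234.8 and 243.2, and the pink piece is still in the dish. I'll slide the ball in over the seat.

Request:
{"api": "send_rows", "payload": {"moves": [[[2, 0, 0], [0, 0, 0], 5], [[6, 0, 0], [0, 0, 0], 5], [[11, 0, 0], [0, 0, 0], 5], [[16, 0, 0], [0, 0, 0], 5], [[21, 0, 0], [0, 0, 0], 5], [[26, 0, 0], [0, 0, 0], 5], [[31, 0, 0], [0, 0, 0], 5], [[36, 0, 0], [0, 0, 0], 5], [[40, 0, 0], [0, 0, 0], 5], [[43, 0, 0], [0, 0, 0], 5], [[43, 0, 0], [0, 0, 0], 5], [[43, 0, 0], [0, 0, 0], 5]]}}

```text
clock: 7.77
eef_pos: [0.6038, 0.2041, 0.419]
tool_rot: [0.607, 0.795, -0.0, 0.002]
ft_force: [0.7, -0.4, -4.5]
grip_width: 0.0228
```

```bash
python3 - <<'E'
from h import *
o=readout.get_obs();e=o['eef_pos'];print(e,e[:2]@J[:2],e[:2]@U,o['ft_force'],o['ft_torque'])
s=camera("side")[:,:,::-1];cv2.imwrite("pics/s4.png",s)
t=camera("top")[:,:,::-1]
cv2.imwrite("pics/c5.png",np.hstack([cv2.resize(s[170:270,200:280],None,fx=5,fy=5,interpolation=cv2.INTER_CUBIC),cv2.resize(t[120:220,140:220],None,fx=5,fy=5,interpolation=cv2.INTER_CUBIC)]))
g=s.mean(2)
for r in range(212,240,2): print(r,g[r,228:252].astype(int))
E
```

```text
[0.6038 0.2041 0.419 ] 0.6363101662538003 -0.03667382359757394 [ 0.7012 -0.4424 -4.5264] [ 0.0519  0.0378 -0.0129]
212 [189 189 189 189 150  93  72  76  76  79  78  75  72  71  65  62 117 158
 175 182 186 189 189 189]
214 [189 184 171 125 100  72  62  62  64  64  66  63  62  61  65  77  73  69
  71  72  81 129 175 188]
216 [148  88  62  64  59  88 105  89  69  63  63  66  77  81  83  88  78  74
  72  72  66  66  66 106]
218 [64 61 64 64 74 75 86 85 70 64 64 58 59 63 75 94 82 71 73 78 76 71 68 93]
220 [68 71 73 66 67 73 87 86 80 69 65 66 68 74 79 94 92 73 72 69 68 66 73 95]
222 [ 80  66  64  76  97  89  99  94 110  93  75  68  91 111  87  96  93  78
  70  70  66  84  93  67]
224 [ 62  89 128 148 174 123  98  93 108 100  79  70  75 118  89  95  94 103
 131 123 106  77  63  61]
226 [116 123 118 108  94  78  89  90  77  67  70  70  67  73  78 102 105  78
  73  75  79  84  94 117]
228 [ 73  73  72  72  72  70  79  77  68  69  72  72  64  73  82 119 131  90
  76  78  79  79  78  79]
230 [ 73  74  76  73  72  69  88  90  75  69  70  74  65  72  73 115 138 107
  80  82  86  90  91  91]
232 [ 72  73  74  80  84  79  87  90  81  89  73  72  66  80  90  90  91  81
 113 126 126 129 127 128]
234 [105 119 126 126 127 112  91  91  82 118  82  69  68  98 104  91  91  83
 121 127 128 126 128 126]
236 [126 125 125 127 125 126  98  92  84 102  85  71  69 101 117  94  93  84
  89 115 122 125 125 125]
238 [124 124 124 124 125 123 101  99 100 111 109 111 111 107 109 112 114 109
  86  67  63  64  60  62]
```

View pics/c5.png

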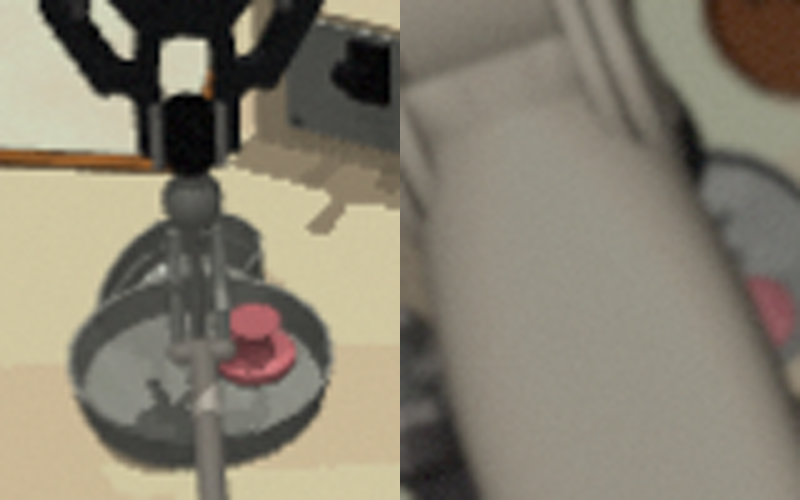

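The stem is centred in the gap: 239.3 in row 234, with the gap's middle at about 239.3. I'll lower it close to the seat.

Request:
{"api": "send_rows", "payload": {"moves": [[[0, 0, 2], [0, 0, 0], 5], [[0, 0, 6], [0, 0, 0], 5], [[0, 0, 11], [0, 0, 0], 5], [[0, 0, 17], [0, 0, 0], 5], [[0, 0, 23], [0, 0, 0], 5], [[0, 0, 28], [0, 0, 0], 5], [[0, 0, 32], [0, 0, 0], 5], [[0, 0, 35], [0, 0, 0], 5], [[0, 0, 36], [0, 0, 0], 5], [[0, 0, 36], [0, 0, 0], 5]]}}

```text
clock: 8.7
eef_pos: [0.6039, 0.2037, 0.3826]
tool_rot: [0.607, 0.794, -0.001, 0.001]
ft_force: [0.8, -0.3, -4.0]
grip_width: 0.0223
```

Request:
{"api": "send_rows", "payload": {"moves": [[[0, 0, 1], [0, 0, 0], 5], [[0, 0, 2], [0, 0, 0], 5], [[0, 0, 3], [0, 0, 0], 5], [[0, 0, 4], [0, 0, 0], 5], [[0, 0, 5], [0, 0, 0], 5], [[0, 0, 6], [0, 0, 0], 5], [[0, 0, 6], [0, 0, 0], 5]]}}

```text
clock: 9.28
eef_pos: [0.604, 0.2034, 0.377]
tool_rot: [0.607, 0.794, -0.0, 0.002]
ft_force: [-0.7, -1.1, -1.8]
grip_width: 0.0222
```

Request:
{"api": "send_rows", "payload": {"moves": [[[-1, 0, 2], [0, 0, 0], 5], [[-2, 0, 5], [0, 0, 0], 5], [[-4, 0, 8], [0, 0, 0], 5], [[-5.5, 0, 12], [0, 0, 0], 5], [[-7, 0, 16], [0, 0, 0], 5], [[-8.5, 0, 20], [0, 0, 0], 5], [[-9.5, 0, 24], [0, 0, 0], 5], [[-11, 0, 28], [0, 0, 0], 5], [[-12, 0, 31.5], [0, 0, 0], 5], [[-13, 0, 34.5], [0, 0, 0], 5], [[-13.5, 0, 36.5], [0, 0, 0], 5], [[-13.5, 0, 36.5], [0, 0, 0], 5]]}}

```text
clock: 10.28
eef_pos: [0.6075, 0.1903, 0.34]
tool_rot: [0.607, 0.794, -0.001, 0.002]
ft_force: [-0.3, 1.1, -1.1]
grip_width: 0.0226
```

```bash
python3 - <<'E'
from h import *
s=camera("side")[:,:,::-1]
for i in range(6): o=readout.get_obs(); print(o['ft_force'],o['eef_pos'],o['clock']); s=camera("side")[:,:,::-1]
cv2.imwrite("pics/s5.png",s)
E
```

```text
[-1.682   1.1526 -1.5552] [0.6075 0.1903 0.3404] 10.3333
[-1.8514  0.4403 -0.91  ] [0.6075 0.1904 0.3406] 10.3833
[-0.8647  0.7164 -0.1334] [0.6075 0.1904 0.3408] 10.4333
[-1.7261  0.6845 -1.0603] [0.6075 0.1904 0.3408] 10.4833
[-1.2196  0.7643 -1.72  ] [0.6075 0.1904 0.3408] 10.5333
[-1.7963  1.0528 -1.3401] [0.6075 0.1904 0.3408] 10.5833
```

Request:
{"api": "send_rows", "payload": {"moves": [[[0, 0, 1.5], [0, 0, 0], 5], [[0, -0.3, 4], [0, 0, 0], 5], [[-0.5, -0.5, 8], [0, 0, 0], 5], [[-1.2, -0.5, 12], [0, 0, 0], 5], [[-2, -0.5, 16], [0, 0, 0], 5], [[-2.8, -0.5, 20], [0, 0, 0], 5], [[-3.4, -0.5, 24], [0, 0, 0], 5], [[-3.9, -0.5, 28], [0, 0, 0], 5], [[-4.2, -0.5, 31], [0, 0, 0], 5], [[-4.5, -0.5, 34], [0, 0, 0], 5], [[-4.7, -0.5, 36], [0, 0, 0], 5], [[-4.7, -0.5, 36], [0, 0, 0], 5]]}}

```text
clock: 11.63
eef_pos: [0.6085, 0.1857, 0.3044]
tool_rot: [0.607, 0.794, -0.0, 0.002]
ft_force: [0.9, 0.0, -0.5]
grip_width: 0.0227
```

```bash
cat > f.py <<'E'
from h import *
F=[]
for i in range(14):
    s=camera("side")[:,:,::-1]; o=readout.get_obs(); F.append(np.r_[o['ft_force'],o['ft_torque']])
F=np.array(F); print(F.mean(0),F.std(0)/3.7,o['eef_pos'],o['clock'])
import sys; cv2.imwrite(f"pics/{sys.argv[1]}.png",s)
E
python3 f.py s6
```

```text
[ 1.8774  0.1277  0.1558  0.0474 -0.4154 -0.0126] [0.1784 0.1503 0.1162 0.0081 0.0199 0.006 ] [0.6085 0.1857 0.3049] 12.3333
```

```bash
python3 - <<'E'
from h import *
s=cv2.imread("pics/s6.png")
cv2.imwrite("pics/c6.png",cv2.resize(s[170:290,180:300],None,fx=5,fy=5,interpolation=cv2.INTER_CUBIC))
g=s.mean(2)
for r in range(214,262,3): print(r,g[r,226:254].astype(int))
E
```

```text
214 [174 192 191 113  31  19  15  21  29  53  66  73  74  74  70  74  63  32
  15  19  20  13  63 128 174  97  32  18]
217 [19 19 13 15 20 20 16 15 42 73 70 77 79 82 77 68 74 45 23 19 16 15 21 29
 19 26 24 19]
220 [17 21 14 17 18 14 15 12 43 77 85 92 93 96 92 80 76 60 33 15 17 12 16 19
 19 18 17 17]
223 [ 54  42  27  18  18  19  13  17  37  63  33   6   9  14  14  12  35  65
  37  19  20  20  16  33  58  59 118 179]
226 [ 61  81 127  97  45  18  52  73  45  14  14   9   7   7  11  10  11   9
  41  71  47  21  15  57  63  61  87 158]
229 [151 148 143 107  48  17  56  76  49  19  12   5   8   8   5   7   8   9
  43  72  54  29  21  47  58  86 124 165]
232 [145 139 146 130  68  18  44  74  58  25   6  10  13   6   6   7   7   9
  38  75  55  28  24  46  57  68 105 164]
235 [137 151 165 157 142 153 137  95  72  58  26  12  10  14   7   6   3  24
  43  71  73  69  66  83 116 164 174 190]
238 [150 163 148 141 144 139 149 164 112  72  65  62  66  60  65  65  65  64
  60  59  63  86 157 170 172 188 193 192]
241 [145 135 131 133 131 143 140 141 103  74  81  90  92  97  96  91  88  81
  74  65  68 104 101 149 161 178 181 181]
244 [133 137 144 152 156 158 170 141 110  79  70  74  77  76  77  71  69  65
  63  98  95  63  60 146 159 174 182 182]
247 [ 70  88 134 149 137 124 133 129 108  90  84  87 112  79  65  64  62  81
  87  82  64  59  63  89 133 156 157 174]
250 [ 70  69  69  71  71  71  71  72  68  82  85  77  65  65  66  65  64  67
  84  85  68  62 140 156 158 160 158 158]
253 [ 70  70  69  71  77  78  82  95  92 105 114 117 114 109 111 109 107 115
 123 124 118 107 100 115 109 136 140 170]
256 [ 90 101  85  73  76  76  74  75  73  78  82  81  84 101 109 110 118 129
  92  76  72  75  80  82  80  80  80  78]
259 [ 73  71  72  75  75  73  73  84  89  88  93  92  86  97 108 110 105 117
 108  93  91  95 107 118 129 132 130 123]
```

View pics/c6.png

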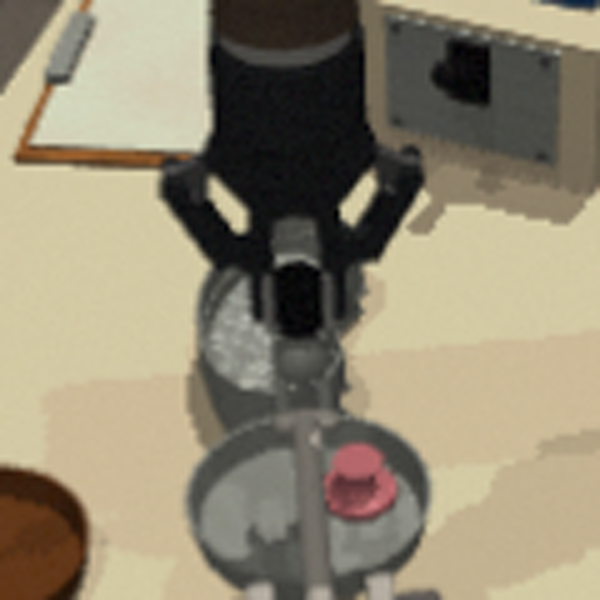

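The ball sits midway between the prongs at crop (304,357), and the dish hangs clear. I'll relieve the side load and remeasure.

Request:
{"api": "send_rows", "payload": {"moves": [[[0, 0.2, 0], [0, 0, 0], 5], [[0, 0.4, 0], [0, 0, 0], 5], [[0, 0.4, 0], [0, 0, 0], 5], [[0, 0.4, 0], [0, 0, 0], 5]]}}

```text
clock: 12.67
eef_pos: [0.6087, 0.1857, 0.3047]
tool_rot: [0.607, 0.794, -0.0, 0.002]
ft_force: [0.3, 0.0, -0.9]
grip_width: 0.022
```

```bash
python3 f.py s7
```

```text
[ 0.1442 -0.4424  0.0077 -0.0437 -0.059  -0.0075] [0.1603 0.1071 0.1374 0.0098 0.0201 0.0065] [0.6087 0.1857 0.3048] 13.3667
```

Request:
{"api": "send_rows", "payload": {"moves": [[[0, 0, 2], [0, 0, 0], 5], [[-0.2, 0, 5], [0, 0, 0], 5], [[-0.4, 0, 8], [0, 0, 0], 5], [[-0.6, 0, 11], [0, 0, 0], 5], [[-0.7, 0, 14], [0, 0, 0], 5], [[-0.7, 0, 16], [0, 0, 0], 5], [[-0.7, 0, 16], [0, 0, 0], 5]]}}

```text
clock: 13.95
eef_pos: [0.609, 0.1849, 0.2881]
tool_rot: [0.607, 0.794, -0.001, 0.002]
ft_force: [0.6, 0.2, 1.0]
grip_width: 0.0227
```

```bash
python3 f.py s8
```

```text
[ 0.2305 -0.944   0.3536 -0.226  -0.064  -0.0074] [0.1043 0.1214 0.1576 0.0147 0.0095 0.0084] [0.609  0.1849 0.2888] 14.65
```

Request:
{"api": "send_rows", "payload": {"moves": [[[0, 0, -2], [0, 0, 0], 5], [[0, 0, -5], [0, 0, 0], 5], [[0.1, 0, -8], [0, 0, 0], 5], [[0.2, 0, -11], [0, 0, 0], 5], [[0.2, 0, -13], [0, 0, 0], 5], [[0.2, 0, -14.5], [0, 0, 0], 5], [[0.2, 0, -14.5], [0, 0, 0], 5]]}}

```text
clock: 15.23
eef_pos: [0.6089, 0.1851, 0.3038]
tool_rot: [0.607, 0.794, -0.0, 0.002]
ft_force: [0.9, -1.7, -0.1]
grip_width: 0.0225
```

```bash
python3 f.py s9; python3 f.py s9
```

```text
[ 0.9604 -2.2362 -0.2724 -0.5474 -0.2448 -0.0082] [0.1082 0.1202 0.1097 0.0082 0.0082 0.0077] [0.6089 0.1851 0.3033] 15.9333
[ 1.0222 -2.6031 -0.2576 -0.6068 -0.2788 -0.0104] [0.1624 0.1317 0.1413 0.0073 0.0103 0.008 ] [0.6089 0.1851 0.3034] 16.6333
```

Request:
{"api": "send_rows", "payload": {"moves": [[[-0.3, 0, 0], [0, 0, 0], 5], [[-0.6, -0.1, 0], [0, 0, 0], 5], [[-0.6, -0.1, 0], [0, 0, 0], 5], [[-0.6, -0.1, 0], [0, 0, 0], 5]]}}

```text
clock: 16.97
eef_pos: [0.6089, 0.1849, 0.3034]
tool_rot: [0.607, 0.794, -0.0, 0.002]
ft_force: [1.2, -0.7, -0.4]
grip_width: 0.0225
```

```bash
python3 f.py s10
```

```text
[ 0.8727 -0.0378 -0.4852 -0.0068 -0.2201 -0.0005] [0.1066 0.2    0.0913 0.0275 0.0071 0.0081] [0.6089 0.1847 0.3034] 17.6667
```

The balance estimates agree at a TCP height of about 0.2965 m, with about ±0.2 N of friction. I'll go there.

Request:
{"api": "send_rows", "payload": {"moves": [[[0, 0.1, 1], [0, 0, 0], 5], [[-0.1, 0.1, 2.5], [0, 0, 0], 5], [[-0.1, 0.2, 4], [0, 0, 0], 5], [[-0.2, 0.2, 5.5], [0, 0, 0], 5], [[-0.2, 0.2, 6.5], [0, 0, 0], 5], [[-0.2, 0.2, 7], [0, 0, 0], 5], [[-0.2, 0.2, 7], [0, 0, 0], 5]]}}

```text
clock: 18.25
eef_pos: [0.6091, 0.1846, 0.2961]
tool_rot: [0.607, 0.794, -0.0, 0.002]
ft_force: [-0.4, 0.9, 0.6]
grip_width: 0.0226
```

```bash
python3 f.py s11
```

```text
[-0.2847  0.2382  0.0985  0.1084  0.1014 -0.0041] [0.1587 0.1955 0.189  0.011  0.0155 0.0046] [0.6091 0.1846 0.2963] 18.95
```

All forces are about zero. I'll release slowly.

Request:
{"api": "send_rows", "payload": {"moves": [[[0, 0, 0], [0, 0, 0], 22.5], [[0, 0, 0], [0, 0, 0], 23], [[0, 0, 0], [0, 0, 0], 23.5], [[0, 0, 0], [0, 0, 0], 24], [[0, 0, 0], [0, 0, 0], 25], [[0, 0, 0], [0, 0, 0], 26], [[0, 0, 0], [0, 0, 0], 28], [[0, 0, 0], [0, 0, 0], 31], [[0, 0, 0], [0, 0, 0], 34], [[0, 0, 0], [0, 0, 0], 38], [[0, 0, 0], [0, 0, 0], 44], [[0, 0, 0], [0, 0, 0], 50]]}}

```text
clock: 19.95
eef_pos: [0.6091, 0.1846, 0.2963]
tool_rot: [0.607, 0.794, -0.0, 0.002]
ft_force: [-0.4, -0.0, -0.0]
grip_width: 0.0496
```

```bash
python3 f.py s12; python3 - <<'E'
from h import *
a=cv2.imread("pics/s11.png");b=cv2.imread("pics/s12.png")
f=lambda s:cv2.resize(s[190:300,180:280],None,fx=4,fy=4,interpolation=cv2.INTER_CUBIC)
cv2.imwrite("pics/c7.png",np.hstack([f(a),f(b)]))
E
```

```text
[-0.0099  0.1784  0.0703  0.0025 -0.0061 -0.0042] [0.1178 0.1134 0.0896 0.0077 0.006  0.0092] [0.6091 0.1846 0.2963] 20.65
```

View pics/c7.png

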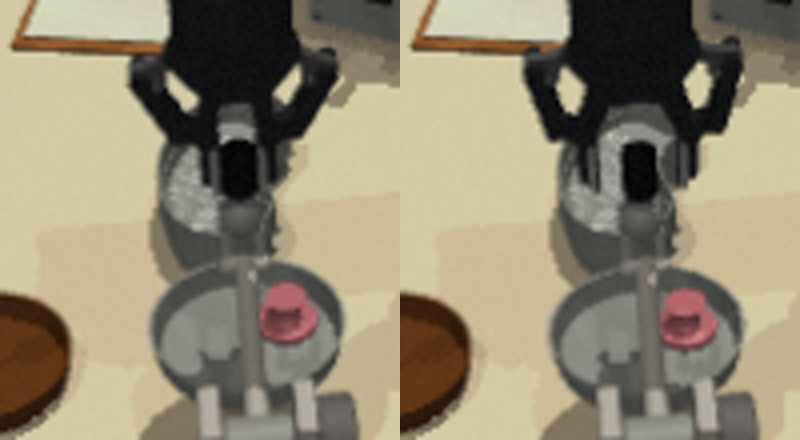

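Before and after release look the same: arm and dish haven't moved, and forces are zero. I'll retreat straight up and measure the toggle.

Request:
{"api": "send_rows", "payload": {"moves": [[[0, 0, -3], [0, 0, 0], 50], [[0, 0, -8], [0, 0, 0], 50], [[0, 0, -16], [0, 0, 0], 50], [[0, 0, -26], [0, 0, 0], 50], [[0, 0, -38], [0, 0, 0], 50], [[0, 0, -52], [0, 0, 0], 50], [[0, 0, -66], [0, 0, 0], 50], [[0, 0, -80], [0, 0, 0], 50], [[0, 0, -92], [0, 0, 0], 50], [[0, 0, -102], [0, 0, 0], 50], [[0, 0, -108], [0, 0, 0], 50], [[0, 0, -108], [0, 0, 0], 50]]}}

```text
clock: 21.65
eef_pos: [0.6092, 0.185, 0.407]
tool_rot: [0.607, 0.794, 0.001, 0.003]
ft_force: [-1.2, -0.5, -0.2]
grip_width: 0.0499
```

```bash
python3 - <<'E'
from h import *
s=cv2.imread("pics/side0.png");t=cv2.imread("pics/top0.png")
a=cv2.resize(s[160:210,245:311],None,fx=6,fy=6,interpolation=cv2.INTER_CUBIC)
b=cv2.resize(t[145:225,350:416],None,fx=6,fy=6,interpolation=cv2.INTER_CUBIC)[:480]
a=np.vstack([a,np.zeros((180,396,3),np.uint8)])
cv2.imwrite("pics/c8.png",np.hstack([a,b]))
ms=comp(s.max(2)<32,(272,184));mt=comp(t.max(2)<50,(370,175));print(ms[:2],mt[:2])
for r in range(172,196): print(r,''.join('#' if v<25 else '+' if v<45 else '.' for v in s[r,260:290].max(1)))
for r in range(165,190): print(r,''.join('#' if v<45 else '+' if v<70 else '.' for v in t[r,355:395].max(1)))
E
```

```text
(array([272.7748, 184.1982]), array([267, 178,  11,  13, 111], dtype=int32)) (array([376.0474, 179.2368]), array([365, 160,  19,  43, 190], dtype=int32))
172 ..............................
173 ..............................
174 ..............................
175 ..............................
176 ..............................
177 ..............................
178 .........+##++................
179 .........+######+#............
180 .........+########............
181 .........+########............
182 ........+#########..........++
183 .......+#+########............
184 ......+###########............
185 ......+###########............
186 .......###########............
187 ........+#########............
188 .........+########............
189 ..........+#######............
190 ............+++###............
191 ..............................
192 ..............................
193 ..............................
194 ..............................
195 ..............................
165 .........................++++...........
166 ........................+++++...........
167 ............
[... 318 characters left out ...]
##+++..+####+............
175 .........+#################+............
176 .........+#################+............
177 ..........+++++############+............
178 .................++#######+.............
179 ...................++#####+.............
180 .....................+####+.............
181 .....................+####+.............
182 .....................+####+.............
183 .....................####++.............
184 .....................####+..............
185 .....................###++..............
186 ....................+###+...............
187 ....................+#+++...............
188 ....................++##+...............
189 ....................+#+++...............
```

View pics/c8.png

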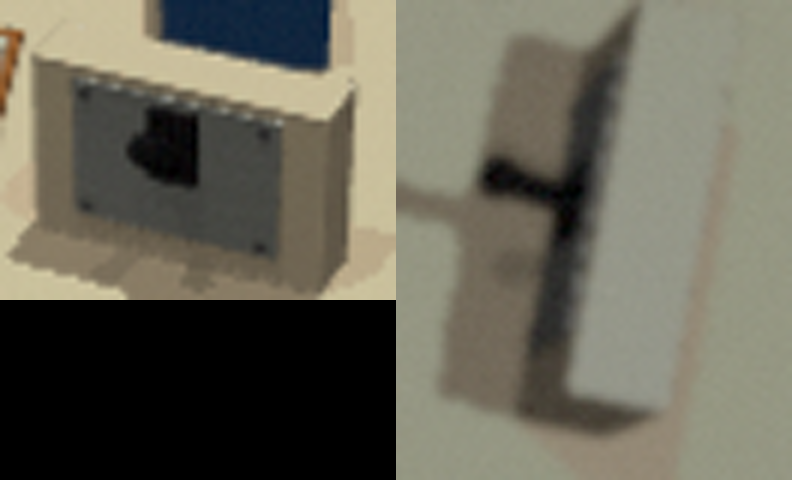

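```bash
python3 - <<'E'
from h import *
print(tri((269.3,184.8),(368,174.2)),plane("top",(368,174.2),.112),plane("side",(269.3,184.8),.112))
# panel top edge ends (z=.13) from top crop: front edge upper (636,8)->, lower (568,390)
P=[plane("top",(350+(x-396)/6,145+y/6),.13) for x,y in((638,8),(568,390),(660,410))];print(P)
e=P[0]-P[1];print("panel y dir",e/np.linalg.norm(e),np.linalg.norm(e))
print(readout.get_obs()['eef_pos'])
E
```

```text
(array([ 0.6149, -0.2675,  0.1085]), np.float64(1.7247264097347363)) [ 0.6151 -0.2667  0.112 ] [ 0.613  -0.2618  0.112 ]
[array([ 0.6927, -0.3314,  0.13  ]), array([ 0.5069, -0.2889,  0.13  ]), array([ 0.4964, -0.3322,  0.13  ])]
panel y dir [ 0.9749 -0.2227  0.    ] 0.1905634228279497
[0.6092 0.185  0.407 ]
```

```bash
python3 - <<'E'
from h import *
goal((.614,-.264,.35),jaw=(.975,-.223,0))
E
```

```text
shift [-434.4 -113.5   57.6] rot [0.0066 0.0015 0.4902] alt [-0.002  0.009 -2.651] q [ 0.2959  0.5319  0.7003  1.7332 -0.0032  1.6014] clk 21.65
```

Request:
{"api": "send_rows", "payload": {"moves": [[[-10, -3, 0], [0, 0, 0], 50], [[-30, -8, 0], [0, 0, 0.03], 40], [[-60, -16, 0], [0, 0, 0.07], 20], [[-95, -25, 0], [0, 0, 0.12], 0], [[-132, -35, 0], [0, 0, 0.17], 0], [[-169, -45, 5], [0, 0, 0.22], 0], [[-206, -54, 15], [0, 0, 0.27], 0], [[-243, -64, 25], [0, 0, 0.32], 0], [[-280, -73, 35], [0, 0, 0.37], 0], [[-317, -83, 45], [0, 0, 0.42], 0], [[-354, -93, 52], [0, 0, 0.46], 0], [[-390, -102, 57], [0, 0, 0.49], 0]]}}

```text
clock: 22.65
eef_pos: [0.6121, -0.2208, 0.349]
tool_rot: [0.783, 0.622, 0.001, 0.002]
ft_force: [1.2, -0.0, -0.6]
grip_width: 0.0006
```

```bash
python3 - <<'E'
from h import *
goal((.614,-.264,.24),jaw=(.975,-.223,0)); print(readout.get_obs()['grip_width'])
s=camera("side")[:,:,::-1];cv2.imwrite("pics/s13.png",s)
E
```

```text
shift [-41.7  11.2 109. ] rot [ 0.0041 -0.0001 -0.0025] alt [-0.    -0.006  3.139] q [-0.3464  0.5512  0.5827  1.5983  0.0006  1.4517] clk 22.65
0.0005786353293125469
```

Request:
{"api": "send_rows", "payload": {"moves": [[[-10, 3, 5], [0, 0, 0], 0], [[-25, 7, 15], [0, 0, 0], 0], [[-37, 10, 30], [0, 0, 0], 0], [[-42, 11, 50], [0, 0, 0], 0], [[-42, 11, 70], [0, 0, 0], 0], [[-42, 11, 90], [0, 0, 0], 0], [[-42, 11, 105], [0, 0, 0], 0], [[-42, 11, 119], [0, 0, 0], 0], [[-42, 11, 124], [0, 0, 0], 0], [[-42, 11, 124], [0, 0, 0], 0]]}}

```text
clock: 23.53
eef_pos: [0.6111, -0.2716, 0.2208]
tool_rot: [0.785, 0.619, -0.002, 0.001]
ft_force: [-0.2, 0.6, -0.9]
grip_width: 0.0002
```

```bash
python3 - <<'E'
from h import *
goal((.614,-.264,.152),jaw=(.975,-.223,0))
s=camera("side")[:,:,::-1];t=camera("top")[:,:,::-1];cv2.imwrite("pics/s14.png",s)
cv2.imwrite("pics/c9.png",np.hstack([cv2.resize(s[100:220,220:320],None,fx=4,fy=4,interpolation=cv2.INTER_CUBIC),cv2.resize(s[180:300,180:280],None,fx=4,fy=4,interpolation=cv2.INTER_CUBIC)]))
E
```

```text
shift [ 8.3  1.2 68.8] rot [-0.0017  0.0039 -0.0101] alt [0.006 0.003 3.131] q [-0.4168  0.6226  0.3745  1.3237 -0.0042  1.389 ] clk 23.5333
```

View pics/c9.png

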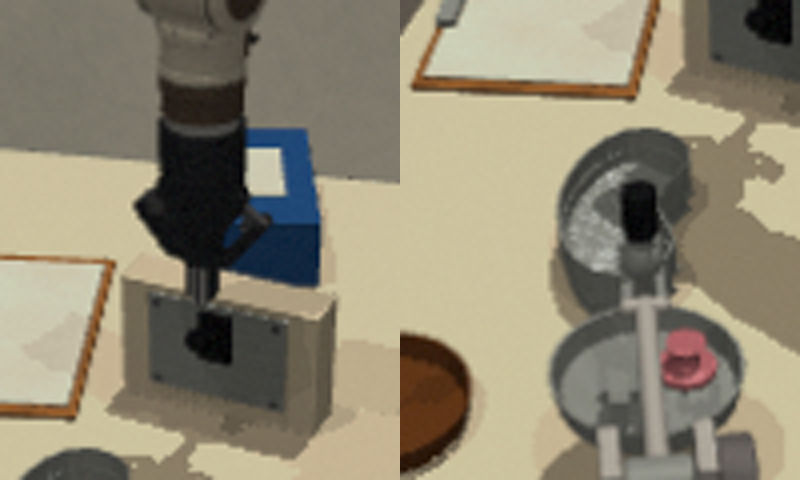

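The dish still hangs steady, with the knob at crop (638,210). The fingertips at (205,305) are right above the toggle end at (205,345). I'll correct the overshoot and push down.

Request:
{"api": "send_rows", "payload": {"moves": [[[4, 0, 0], [0, 0, 0], 0], [[8, 1, 0], [0, 0, 0], 0], [[8, 1, 6], [0, 0, 0], 0], [[8, 1, 12], [0, 0, 0], 0], [[8, 1, 18], [0, 0, 0], 0], [[8, 1, 24], [0, 0, 0], 0], [[8, 1, 30], [0, 0, 0], 0], [[8, 1, 36], [0, 0, 0], 0], [[8, 1, 41], [0, 0, 0], 0], [[8, 1, 46], [0, 0, 0], 0]]}}

```text
clock: 24.47
eef_pos: [0.6155, -0.2645, 0.1774]
tool_rot: [0.785, 0.619, -0.001, 0.003]
ft_force: [1.0, 2.1, 3.6]
grip_width: -0.0
```

```bash
python3 - <<'E'
from h import *
goal((.614,-.264,.152),jaw=(.975,-.223,0)); o=readout.get_obs();print(o['eef_pos'],o['ft_force'],bot.tips_ahead)
E
```

```text
shift [ 0.3 -1.7 25.4] rot [ 0.0038  0.0045 -0.0099] alt [ 0.007 -0.006  3.132] q [-0.4046  0.647   0.3026  1.2219 -0.0038  1.401 ] clk 24.4667
[ 0.6155 -0.2645  0.1774] [0.9677 2.1487 3.6451] 0.0726
```

Contact, at 3.6 N. I'll carry on down.

Request:
{"api": "send_rows", "payload": {"moves": [[[0, 0, 4], [0, 0, 0], 0], [[0, 0, 8], [0, 0, 0], 0], [[0, 0, 12], [0, 0, 0], 0], [[0, 0, 16], [0, 0, 0], 0], [[0, 0, 20], [0, 0, 0], 0], [[0, 0, 23], [0, 0, 0], 0], [[0, 0, 24], [0, 0, 0], 0], [[0, 0, 24], [0, 0, 0], 0]]}}

```text
clock: 25.13
eef_pos: [0.6155, -0.2651, 0.1535]
tool_rot: [0.785, 0.619, -0.001, 0.003]
ft_force: [0.1, -0.4, 2.5]
grip_width: -0.0001
```

Request:
{"api": "send_rows", "payload": {"moves": [[[0, 0, 1], [0, 0, 0], 0], [[0, 0, 2], [0, 0, 0], 0], [[0, 0, 2], [0, 0, 0], 0]]}}

```text
clock: 25.38
eef_pos: [0.6156, -0.2653, 0.1529]
tool_rot: [0.785, 0.619, -0.001, 0.004]
ft_force: [-2.3, 1.5, 7.3]
grip_width: 0.0004
```

Request:
{"api": "send_rows", "payload": {"moves": [[[0, 0, 1], [0, 0, 0], 0], [[0, 0, 2], [0, 0, 0], 0], [[0, 0, 2.5], [0, 0, 0], 0], [[0, 0, 2.5], [0, 0, 0], 0]]}}

```text
clock: 25.72
eef_pos: [0.6156, -0.2653, 0.1527]
tool_rot: [0.785, 0.619, -0.0, 0.004]
ft_force: [-3.9, 1.7, 11.4]
grip_width: -0.0001
```

It's at the stop: z holds while the force climbs to 11 N. I'll lift off and check.

Request:
{"api": "send_rows", "payload": {"moves": [[[0, 0, -4], [0, 0, 0], 0], [[0, 0, -12], [0, 0, 0], 0], [[0, 0, -25], [0, 0, 0], 0], [[0, 0, -40], [0, 0, 0], 0], [[0, 0, -60], [0, 0, 0], 0], [[0, 0, -80], [0, 0, 0], 0], [[0, 0, -100], [0, 0, 0], 0], [[0, 0, -115], [0, 0, 0], 0], [[0, 0, -125], [0, 0, 0], 0], [[0, 0, -130], [0, 0, 0], 0], [[0, 0, -130], [0, 0, 0], 0], [[0, 0, -130], [0, 0, 0], 0]]}}

```text
clock: 26.72
eef_pos: [0.6148, -0.2643, 0.2819]
tool_rot: [0.785, 0.619, -0.001, 0.004]
ft_force: [-1.0, -0.4, -0.5]
grip_width: -0.0002
```

```bash
python3 - <<'E'
from h import *
s=camera("side")[:,:,::-1];o=readout.get_obs();print(o['eef_pos'],o['ft_force'],abs(o['joint_vel']).max())
f=lambda x,y:cv2.resize(s[y:y+100,x:x+80],None,fx=5,fy=5,interpolation=cv2.INTER_CUBIC)
cv2.imwrite("pics/c10.png",np.hstack([f(240,140),f(195,205)]))
g=cv2.imread("pics/s14.png").astype(int);d=abs(g-s).max(2)[205:300,180:280]>60;print("changed px near dish",d.sum())
E
```

```text
[ 0.6146 -0.2642  0.2813] [-0.4157  0.2995 -0.1881] 0.009519342714623012
changed px near dish 332
```

View pics/c10.png

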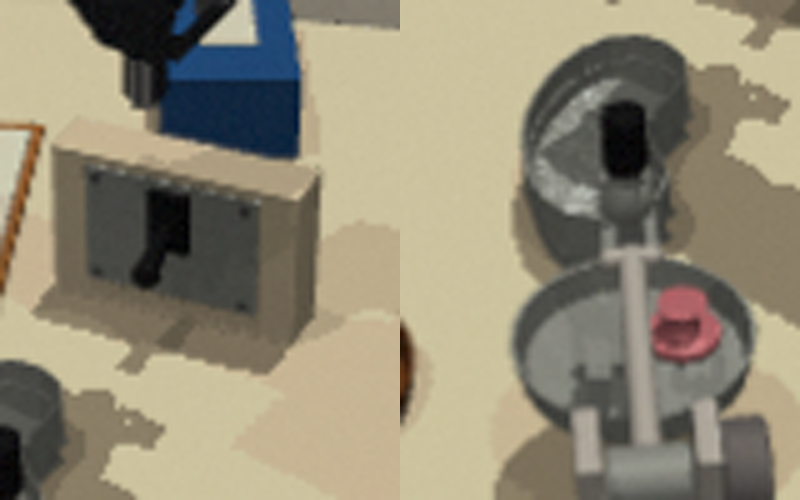

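The toggle's end is now low, at crop (147,270). The dish hangs in the fork with the pink piece in it, and the changed pixels are mostly the robot's shadow. I'll check the toggle height and hand in.

```bash
python3 - <<'E'
from h import *
print(proj("side",np.array([.6145,-.266,.068])),proj("side",np.array([.6145,-.266,.075])))
print(order.job_done())
E
```

```text
[269.0921 194.375 ] [269.0922 192.7711]
the job is handed in; nothing more can be done
None
```

The dish with the pink chestpiece now hangs by its ball in the fork, the fan toggle is fully down, and the job is handed in at about 27 s of the 72 s allowed.

- **Hanging the dish:** I gripped the dish by its knob, slid it into the fork with the stem centred between the prongs, and followed the arm down its arc. I let go at the balance height, where the wrist forces averaged under 0.3 N per axis. Pictures just before and after release show no visible movement of the arm or dish.
- **Switching the fan:** I pushed the toggle down until its height held still while the force rose to about 11 N. In the last picture its end is at (269.3, 194), against (269.1, 194.4) predicted for fully on.
- **Last checks:** The chestpiece is in the dish, and the robot is clear of everything with only sensor-noise force.
- **What disagreed:**
  - The balance-height estimates differed by about 15 mm, with about ±0.2 N of friction; I released in the middle.
  - Side loads of up to about 3 N built up briefly in the fork while I searched for balance; I relieved them before letting go.
  - My automatic before/after comparison flagged 332 changed pixels near the dish. By eye these are mostly the robot's moving shadow, and the dish itself had not moved.

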